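# Full beam on the microscope lamp

## Robot

A 6-joint arm with a two-finger parallel gripper is mounted at the origin on the work surface. World frame = base frame: x ahead of the robot, y to its left, z up, the work surface at z = 0. Lengths are in m, angles in degrees, forces in N, time in s.
With the tool pointing down it reaches from about 0.35 to 0.925 m from the base axis. Payload 6.4 kg.
Tool frame: the origin (TCP) lies midway between the tips of the shut fingers; the grasp point (between the pads) lies 19 mm behind it; z points along the fingers, y is the direction in which the jaws open and shut (so a half turn about z gives the same grasp; the last joint's range is limited). The gripper opens to 85 mm and grips with 20 to 120 N. Pads are 22 mm wide; open, the fingers measure 114 mm over their backs; the gripper's body (76 mm by 85 mm) begins 54 mm behind the grasp point. The pads swing forward as they close: fully open they stand 13 mm farther back than shut.
Start: joints at [58.493, 14.043, 89.255, -0, 76.702, -9.975], TCP at [0.239, 0.605, 0.231] pointing down, gripper open.
Joint ranges: [-179.41, 179.41], [-58.25, 129.5], [7.25, 145.43], [-54.29, 234.29], [11.92, 165.04], [-157.13, 157.13]. Speed limits (degrees/s): [147.25, 147.25, 180, 180, 180, 180].

## Interface

Orientations are given as [roll, pitch, yaw] about the fixed x, y, z axes, in that order (R = Rz(yaw) Ry(pitch) Rx(roll)).
In Python, from workcell import ctrl, optics, workorder, nets gives the robot as it stands.
- The arm moves only by the tool servo_tool, never from a script. Its argument "steps" is a list of rows, each a list of 7 numbers: the shift along the world's x, y, z in mm, then the turn, a rotation vector about the world's x, y, z in rad, then the finger opening in mm, from 0 to 85.4. In form: [[tx, ty, tz, rx, ry, rz, fingers], ...]. A call has 1 to 5 rows; each row is the pose to reach, as a shift and turn from the pose commanded when the call began; what a row does not reach only later rows make up. A row lasts 1/10 s, in which the tool goes at most 50 mm and 8.59 degrees, less where a joint would pass 70% of its speed; a pose out of reach is approached as far as the arm can. A call with a gripper value outside its range is refused whole. The fingers move at their own pace and stop on an object; the grip force is fixed at half the most. Time passes only in rows, so rows that repeat a pose let the fingers close. It gives the time, the measured TCP pose, the force and the opening at its end, in the units of the state.
- ctrl.observe(): the state, without advancing time (a new reading comes with each control period).
- optics.grab_frame(name): name is "side" or "top" or "wrist"; returns a dict with "color" (384x512x3 uint8, blue, green, red), "depth" (384x512 float32, m along the optical axis (not along the pixel's ray), 0 where there is no reading), "vfov" (degrees; the focal length in pixels is half the picture's height over the tangent of half this angle, whatever the lens; pixels are square), "cx", "cy" (the principal point, pixels), "rvec" (rotation vector, rad) and "tvec" (3), from world to camera coordinates, as OpenCV has them. Camera axes: x right, y down, z forward; pixel columns grow to the right and rows downward; lengths in m; the calibration is good to about 2 mm. A picture is of the moment at which its call begins.
- workorder.sign_off(): hands the job in, once; it reports no verdict.
Trained networks look in a picture, given as the dict that the camera call returned (one of the last four; its "shot" number tells which), for a name from the list of things; names that differ only in an ending like _2 or _b are one class to them, and where a whole thing is asked for, a point or a joint stands for the part that bears it (a point fixed in the world has none). Each returns a list of dicts, best first, with "p" (0 to 1); they miss things now and then, are a little off and sometimes report something else, mostly with a low value. They report only what shows in the picture. A call takes as long as a camera call.
- nets.silhouettes(picture, thing): "mask" (384x512 bool, what is visible of it) and "extent" ([centre column, centre row, width, height] in pixels, round what is visible of it).
- nets.pinpoint(picture, thing): "centre" ([column, row] in pixels: a listed point, or the origin of a listed thing).
The state is a dict: "t": time; "joint_pos": joint angles; "joint_vel": joint speeds; "joint_torque": joint torques, N m; "tool_pos": TCP position; "tcp_rot": TCP orientation; "contact_force": force on the tool from outside, world axes, zero at the start; "moment": the same for the moment, N m; "grip_width": finger opening in m.
Only numpy, scipy, OpenCV 4.12 (cv2) and the standard library are available. Lean on these libraries where they do the work, as an engineer would, in place of code of your own. Each camera call takes 0.05 s, during which the arm holds its last target.

## Task

Get the microscope's light source ready: push the black lever on top of the white box along its slot, past the click of the half-beam stop, all the way to the far stop for full beam, the end marked with three bars. Then press the round push-button, at the rear of the box towards its one-bar end, fully down to start the lamp and let it come back up, leaving the lever at full beam. Do not press the button before the lever is at full beam, and leave the loose things on and around the box standing where they are.

Things in the scene. Friction and masses are not known exactly. Their poses are not given: they have to be found in the camera images.
- lightbox: White box fixed to the table, 160 (its x) x 260 (its y) x 80 mm high; origin at the centre of its underside, z up. Turned up to 0.5 rad from facing the robot; its +y runs to the robot's left. On its flat top: lever slot along y at x = -35 mm with marks of one, two and three bars before it; button at (40, -70); a fixed round dimmer knob, not needed, 42 mm wide, 16 high, at (40, 25).
- light_lever (a joint): Lever travel along the box's +y, m: 0 = closed (one bar, y = -35 mm), 0.035 = half beam (two bars, y = 0), a click notch, 0.070 = full beam (three bars, y = +35 mm), notch and hard end. A spring draws it into the nearest notch (to full beam from about 0.057 on). It starts at or between closed and half beam. Leaving a notch takes up to about 6 N; it stays in a notch when let go.
- light_lever_top (a point): Centre of the top of the lever: an upright black tab, 26 mm (box x) x 10 mm (box y) x 35 mm high, rising from the box's top; this point is 115 mm above the table and moves with the lever. Free box top lies on its -y side, where the finger is set for pushing it.
- lamp_button (a joint): Travel of the button, in m: 0 = up, 0.006 = fully down (about 5 N). It springs back when released; it counts as pressed from 0.0045.
- lamp_button_top (a point): Centre of the top of the button: a plain grey round cap of 32 mm diameter in a black housing on the box's top; pressed straight down.
- lens_cap: Bystander: black cap, 34 mm diameter, 12 mm high, lying loose on the box's top near its rear +y corner. Origin at the centre of its underside.
- eyepiece: Bystander: black eyepiece standing on the table beside the box's -y end, 38 mm diameter, 60 mm high. Origin at the centre of its underside.
- dish: Bystander: shallow glass dish, 90 mm diameter, 16 mm high, on the table before the box. Origin at the centre of its underside.
- weight: Bystander: brass weight with a knob, 32 mm diameter, 50 mm high, on the table beside the box's +y end. Origin at the centre of its underside.
- cleaner: Bystander: pale bottle, 60 mm diameter, 150 mm high, on the table on the robot's left. Origin at the centre of its underside.
- tape: Bystander: roll of clear tape, 84 mm diameter, 24 mm high, lying beyond the box. Origin at the centre of its underside.
- driver: Bystander: screwdriver lying on the table to the robot's right. Origin under its middle.

How it is judged:
By the outcome, as a careful person would: the job done as asked, in the order asked, and still so for the second after the job is handed in, with the robot touching nothing.
It also fails if it takes over 38 s, if anything falls off the work surface, if the arm or the gripper's body presses on something with over 40 N, if the wrist force passes 120 N, or if a joint passes its speed limit or range.

## Working session

There is one attempt and no reset: what is moved stays moved. The work goes in short steps, Python scripts to look and compute and a tool call to move; the robot and the scene stay as the last step left them, time stands still between calls to the robot, and variables do not carry over. Pictures are saved under pics/ and viewed, and the job is handed in when it is done.

Besides the shell and the picture viewer there is one more tool, called after "Request:" in YAML: its name, and indented under it one key for each argument. servo_tool: Moves the arm, as the interface text tells. Its arguments: {"type":"object","properties":{"steps":{"type":"array"}},"required":["steps"]}

```bash
mkdir -p pics; cat > h.py <<'E'
import numpy as np, cv2
from workcell import ctrl, optics, workorder, nets
def K(p):
    f=p["color"].shape[0]/2/np.tan(np.radians(p["vfov"])/2)
    return np.array([[f,0,p["cx"]],[0,f,p["cy"]],[0,0,1]])
def ray(p,uv):
    R=cv2.Rodrigues(np.array(p["rvec"],float))[0]; t=np.array(p["tvec"],float).ravel()
    d=R.T@(np.linalg.inv(K(p))@np.array([uv[0],uv[1],1.]))
    return -R.T@t,d
def atz(p,uv,z):
    c,d=ray(p,uv); return c+d*(z-c[2])/d[2]
def proj(p,X):
    return cv2.projectPoints(np.array(X,float).reshape(-1,1,3),np.array(p["rvec"],float),np.array(p["tvec"],float),K(p),None)[0].reshape(-1,2)
def tri(l):
    A=np.zeros((3,3));b=np.zeros(3)
    for p,uv in l:
        c,d=ray(p,uv);d=d/np.linalg.norm(d);P=np.eye(3)-np.outer(d,d);A+=P;b+=P@c
    return np.linalg.solve(A,b)
def deproj(p,mask):
    v,u=np.nonzero(mask&(p["depth"]>0));z=p["depth"][v,u]
    k=K(p);c=np.stack([(u-k[0,2])/k[0,0]*z,(v-k[1,2])/k[1,1]*z,z],1)
    R=cv2.Rodrigues(np.array(p["rvec"],float))[0];t=np.array(p["tvec"],float).ravel()
    return (c-t)@R
E
python3 - <<'E'
from h import *
P={n:optics.grab_frame(n) for n in("side","top","wrist")}
for n,p in P.items():
    cv2.imwrite(f"pics/a_{n}.png",p["color"])
    for th in("light_lever_top","lamp_button_top","lightbox"):
        print(n,th,[(np.round(d["centre"],1).tolist(),round(d["p"],2)) for d in nets.pinpoint(p,th)[:2]])
s=ctrl.observe();print({k:np.round(v,3).tolist() for k,v in s.items()})
E
```

```text
side light_lever_top [([230.2, 207.0], 0.67), ([221.7, 185.0], 0.53)]
side lamp_button_top [([254.6, 191.9], 0.45)]
side lightbox [([231.3, 208.4], 0.6)]
top light_lever_top [([239.7, 212.0], 0.44)]
top lamp_button_top [([269.9, 184.8], 0.61), ([215.5, 249.7], 0.47)]
top lightbox [([241.5, 203.2], 0.69)]
wrist light_lever_top []
wrist lamp_button_top []
wrist lightbox []
{'t': 0.6, 'joint_pos': [58.494, 14.042, 89.256, 0.001, 76.7, -9.976], 'joint_vel': [-0.112, -0.022, 0.099, 0.034, -0.099, 0.087], 'joint_torque': [0.001, -42.928, -32.625, -0.0, 0.001, 0.0], 'tool_pos': [0.239, 0.605, 0.231], 'tcp_rot': [179.998, -0.001, 158.469], 'contact_force': [-0.788, -0.369, -0.151], 'moment': [-0.015, 0.046, 0.012], 'grip_width': 0.085}
```

View pics/a_side.png

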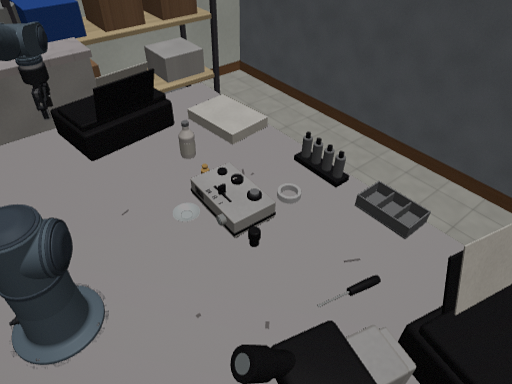

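View pics/a_top.png

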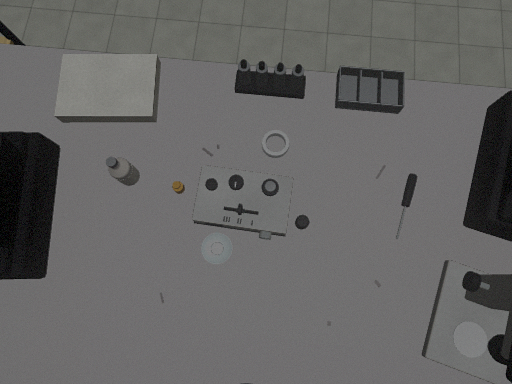

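```bash
python3 - <<'E'
from h import *
T=optics.grab_frame("top");S=optics.grab_frame("side")
cv2.imwrite("pics/b_top.png",cv2.resize(T["color"][140:280,160:340],None,fx=4,fy=4,interpolation=cv2.INTER_CUBIC))
cv2.imwrite("pics/b_side.png",cv2.resize(S["color"][140:280,140:320],None,fx=4,fy=4,interpolation=cv2.INTER_CUBIC))
# top plane of box
for n,p in(("top",T),("side",S)):
    X=deproj(p,np.ones((384,512),bool)); m=(abs(X[:,2]-.08)<.006)&(X[:,0]>.3)&(X[:,0]<.9)&(abs(X[:,1])<.45)
    Y=X[m,:2].astype(np.float32); Y-=0
    r=cv2.minAreaRect(Y); print(n,m.sum(),r,np.median(X[m,2]))
print("lever(tri)",tri([(T,(239.7,212)),(S,(230.2,207))]))
print(atz(T,(239.7,212),.115),atz(S,(230.2,207),.115))
print("btn",atz(T,(215.5,249.7),.09),atz(T,(269.9,184.8),.09),atz(S,(254.6,191.9),.09))
E
```

```text
top 4743 ((0.588294506072998, 0.18933433294296265), (0.49415844678878784, 0.17777274549007416), 87.49211120605469) 0.08104117779918536
side 2344 ((0.5929067134857178, 0.18258951604366302), (0.49159708619117737, 0.17169636487960815), 86.64820098876953) 0.08153264198623769
lever(tri) [0.57458841 0.07546253 0.00446753]
[0.54552876 0.07267899 0.115     ] [ 0.5165657  -0.02587107  0.115     ]
btn [0.4427058  0.12680121 0.09      ] [6.33593695e-01 5.53192761e-04 9.00000000e-02] [0.63495703 0.00401919 0.09      ]
```

View pics/b_top.png

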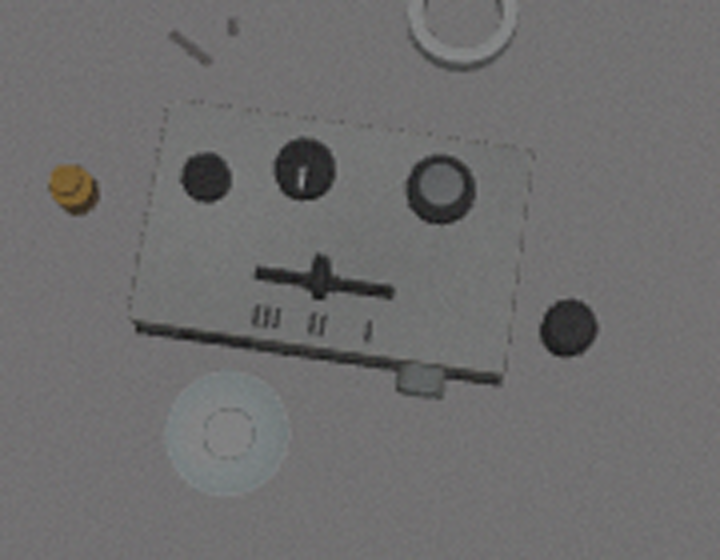

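View pics/b_side.png

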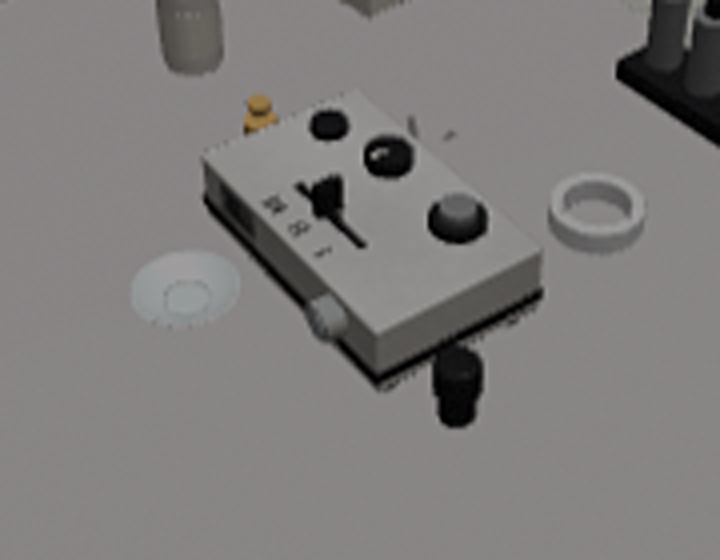

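```bash
python3 - <<'E'
from h import *
T=optics.grab_frame("top");S=optics.grab_frame("side")
out=[]
for n,p in(("top",T),("side",S)):
    for d in nets.silhouettes(p,"lightbox")[:1]:
        m=d["mask"]; X=deproj(p,m); k=abs(X[:,2]-.081)<.005
        Y=X[k,:2]; r=cv2.minAreaRect((Y*1000).astype(np.float32)); print(n,d["p"],m.sum(),k.sum(),r,np.median(X[k,2]))
for th in("lens_cap","eyepiece","dish","weight","cleaner","tape"):
  for d in nets.pinpoint(T,th)[:1]: print(th,d["p"],d["centre"],atz(T,d["centre"],.08 if th=="lens_cap" else 0).round(3))
E
```

```text
top 0.57 5366 4579 ((590.5302734375, 71.62190246582031), (258.8556823730469, 160.37551879882812), 87.29676055908203) 0.08110437114136476
side 0.91 3791 2248 ((590.20068359375, 69.90235137939453), (264.2676696777344, 160.89524841308594), 87.287841796875) 0.0815641098552749
lens_cap 0.66 [210.9, 185.5] [0.618 0.164 0.08 ]
eyepiece 0.42 [302.1, 222.1] [ 0.553 -0.104  0.   ]
dish 0.6 [214.6, 247.8] [0.453 0.142 0.   ]
weight 0.55 [179.7, 188.2] [0.618 0.27  0.   ]
cleaner 0.6 [131.3, 174.8] [0.645 0.422 0.   ]
tape 0.58 [274.3, 144.5] [ 0.785 -0.     0.   ]
```

```bash
cat >> h.py <<'E'
def b2w(b,c,yaw):
    b=np.atleast_2d(np.array(b,float));a=np.radians(yaw)
    R=np.array([[np.cos(a),-np.sin(a),0],[np.sin(a),np.cos(a),0],[0,0,1]])
    return b@R.T+np.array([c[0],c[1],0])
E
python3 - <<'E'
from h import *
T=optics.grab_frame("top");S=optics.grab_frame("side")
c=(.5903,.0708);yaw=-2.7
q=np.linspace(0,2*np.pi,24)
def circ(x,y,z,r): return np.stack([x+r*np.cos(q),y+r*np.sin(q),0*q+z],1)
L=0.035-.035
polys=[np.array([[-.08,-.13,.08],[.08,-.13,.08],[.08,.13,.08],[-.08,.13,.08]]),circ(.04,-.07,.09,.016),circ(.04,.025,.096,.021),
 np.array([[-.048,L-.005,.115],[-.022,L-.005,.115],[-.022,L+.005,.115],[-.048,L+.005,.115]]),
 np.array([[-.035,-.035,.08],[-.035,.035,.08]])]
for n,p,o in(("top",T,(160,140)),("side",S,(140,140))):
    im=cv2.resize(p["color"][o[1]:o[1]+140,o[0]:o[0]+180],None,fx=4,fy=4,interpolation=cv2.INTER_CUBIC)
    for i,P in enumerate(polys):
        uv=((proj(p,b2w(P,c,yaw))-o+.5)*4).astype(int)
        cv2.polylines(im,[uv],True,[(0,0,255),(0,255,0),(255,0,0),(0,255,255),(255,0,255)][i],1)
    cv2.imwrite(f"pics/c_{n}.png",im)
E
```

```text
(no output)
```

View pics/c_top.png

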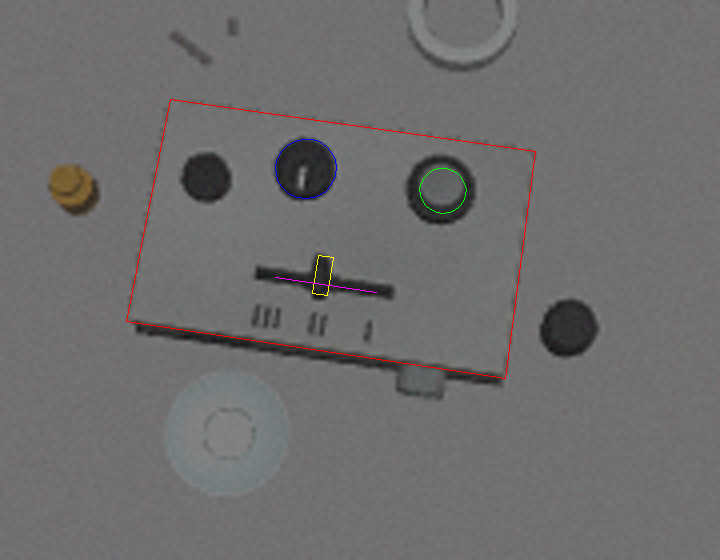

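View pics/c_side.png

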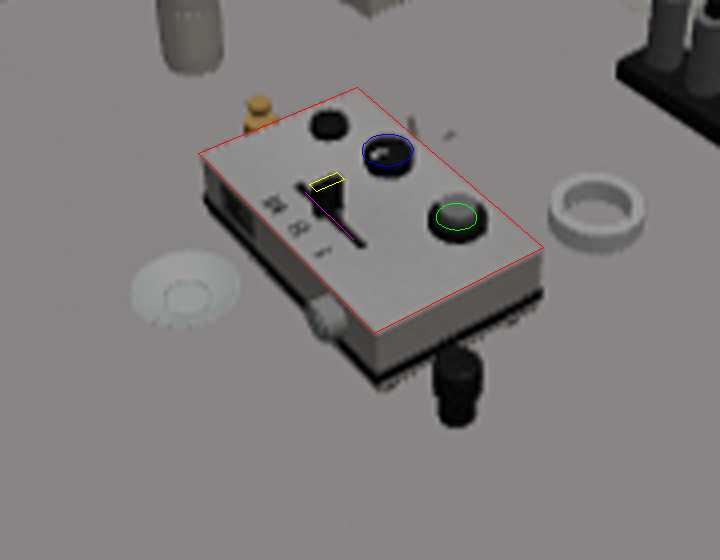

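Request:
servo_tool:
  steps:
    - [24, -44, 0, 0, 0, -0.14, 0]
    - [48, -87, 0, 0, 0, -0.28, 0]
    - [72, -131, 0, 0, 0, -0.42, 0]
    - [97, -174, 0, 0, 0, -0.56, 0]
    - [121, -218, 0, 0, 0, -0.7, 0]

```text
t: 1.8
tool_pos: [0.3602, 0.3851, 0.2315]
tcp_rot: [180.0, -0.0, 118.1]
contact_force: [1.6, -0.3, -0.2]
grip_width: 0.0123
```

Request:
servo_tool:
  steps:
    - [24, -44, 0, 0, 0, -0.14, 0]
    - [48, -87, 0, 0, 0, -0.28, 0]
    - [72, -131, 0, 0, 0, -0.42, 0]
    - [97, -174, 0, 0, 0, -0.543, 0]
    - [121, -218, 0, 0, 0, -0.543, 0]

```text
t: 2.3
tool_pos: [0.4812, 0.167, 0.2317]
tcp_rot: [179.9, -0.0, 87.1]
contact_force: [0.9, 0.4, -0.2]
grip_width: -0.0002
```

Request:
servo_tool:
  steps:
    - [24, -44, 0, 0, 0, 0, 0]
    - [48, -87, 0, 0, 0, 0, 0]
    - [73, -131, 0, 0, 0, 0, 0]
    - [73, -131, 0, 0, 0, 0, 0]
    - [73, -131, 0, 0, 0, 0, 0]

```text
t: 2.8
tool_pos: [0.5537, 0.0369, 0.2311]
tcp_rot: [-180.0, -0.0, 87.1]
contact_force: [-0.6, 1.0, -0.3]
grip_width: 0.0
```

```bash
python3 - <<'E'
from h import *
T=optics.grab_frame("top");W=optics.grab_frame("wrist");S=optics.grab_frame("side")
cv2.imwrite("pics/d_wrist.png",W["color"])
s=ctrl.observe();print({k:np.round(v,3).tolist() for k,v in s.items() if k[0] in "tgc"})
for n,p in(("w",W),("s",S)):
  for th in("light_lever_top","lamp_button_top"):
    r=nets.pinpoint(p,th)
    for d in r[:1]: print(n,th,d["p"],d["centre"],atz(p,d["centre"],.115 if "lever" in th else .096))
  X=deproj(p,np.ones((384,512),bool)); b=b2w([.04,-.07,0],(.5903,.0708),-2.7)[0]
  k=np.hypot(*(X[:,:2]-b[:2]).T)<.014; print(n,"btn z",k.sum(),np.percentile(X[k,2],[10,50,90]) if k.any() else 0)
E
```

```text
{'t': 2.95, 'tool_pos': [0.553, 0.039, 0.231], 'tcp_rot': [-179.979, -0.015, 87.336], 'contact_force': [0.882, -0.111, -0.104], 'grip_width': 0.0}
w light_lever_top 0.56 [254.0, 148.7] [0.55362907 0.06977253 0.115     ]
w lamp_button_top 0.82 [339.0, 222.7] [ 0.63006733 -0.00826517  0.096     ]
w btn z 702 [0.10179439 0.10280512 0.10366439]
s light_lever_top 0.65 [222.0, 187.8] [0.54908728 0.05986657 0.115     ]
s lamp_button_top 0.54 [254.4, 189.5] [0.63736997 0.0081052  0.096     ]
s btn z 46 [0.09933166 0.1033099  0.1051764 ]
```

View pics/d_wrist.png

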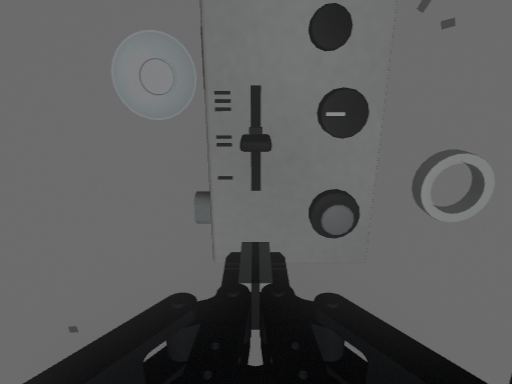

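Request:
servo_tool:
  steps:
    - [0, 0, -40, 0, 0, 0, 0]
    - [0, 0, -80, 0, 0, 0, 0]
    - [0, 0, -110, 0, 0, 0, 0]
    - [0, 0, -130, 0, 0, 0, 0]
    - [0, 0, -138, 0, 0, 0, 0]

```text
t: 3.65
tool_pos: [0.5516, 0.0386, 0.0908]
tcp_rot: [-179.8, -0.0, 87.3]
contact_force: [0.5, 0.4, 0.4]
grip_width: -0.0
```

Request:
servo_tool:
  steps:
    - [0, 4, 0, 0, 0, 0, 0]
    - [0, 8, 0, 0, 0, 0, 0]
    - [1, 12, 0, 0, 0, 0, 0]
    - [1, 16, 0, 0, 0, 0, 0]
    - [1, 20, 0, 0, 0, 0, 0]

```text
t: 4.15
tool_pos: [0.5551, 0.0581, 0.0942]
tcp_rot: [179.9, 0.0, 87.3]
contact_force: [0.7, -2.8, 1.7]
grip_width: -0.0002
```

Request:
servo_tool:
  steps:
    - [0, 4, 0, 0, 0, 0, 0]
    - [0, 8, 0, 0, 0, 0, 0]
    - [1, 12, 0, 0, 0, 0, 0]
    - [1, 16, 0, 0, 0, 0, 0]
    - [1, 18, 0, 0, 0, 0, 0]

```text
t: 4.65
tool_pos: [0.5551, 0.0767, 0.093]
tcp_rot: [-180.0, -0.1, 87.3]
contact_force: [0.2, -0.5, -0.3]
grip_width: 0.0002
```

```bash
python3 - <<'E'
from h import *
W=optics.grab_frame("wrist");S=optics.grab_frame("side")
im=np.hstack([cv2.resize(W["color"],(400,300)),cv2.resize(S["color"][150:240,180:300],(400,300),interpolation=cv2.INTER_CUBIC)])
cv2.imwrite("pics/e.png",im)
s=ctrl.observe();print({k:np.round(v,3).tolist() for k,v in s.items() if k[0] in "tgc"})
E
```

```text
{'t': 4.75, 'tool_pos': [0.555, 0.077, 0.093], 'tcp_rot': [-179.932, -0.042, 87.278], 'contact_force': [-0.301, -0.276, -0.383], 'grip_width': 0.0}
```

View pics/e.png

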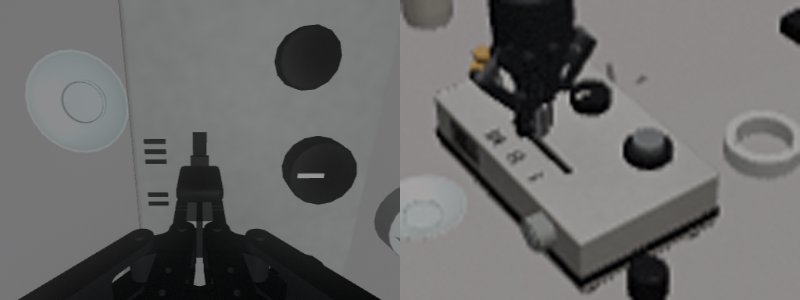

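Request:
servo_tool:
  steps:
    - [0, 3, 0, 0, 0, 0, 0]
    - [0, 6, 0, 0, 0, 0, 0]
    - [0, 9, 0, 0, 0, 0, 0]
    - [1, 11, 0, 0, 0, 0, 0]
    - [1, 12, 0, 0, 0, 0, 0]

```text
t: 5.25
tool_pos: [0.5566, 0.0881, 0.0933]
tcp_rot: [180.0, -0.0, 87.3]
contact_force: [0.5, -0.5, -0.5]
grip_width: 0.0001
```

Request:
servo_tool:
  steps:
    - [0, 1, 0, 0, 0, 0, 0]
    - [0, 2, 0, 0, 0, 0, 0]
    - [0, 2, 0, 0, 0, 0, 0]

```text
t: 5.55
tool_pos: [0.5564, 0.0899, 0.0933]
tcp_rot: [-180.0, -0.0, 87.2]
contact_force: [0.9, -0.5, 1.2]
grip_width: 0.0001
```

Request:
servo_tool:
  steps:
    - [0, 1, 0, 0, 0, 0, 0]
    - [0, 2, 0, 0, 0, 0, 0]
    - [0, 2, 0, 0, 0, 0, 0]

```text
t: 5.85
tool_pos: [0.5565, 0.0905, 0.0933]
tcp_rot: [-180.0, 0.2, 87.3]
contact_force: [-1.1, -5.5, 0.8]
grip_width: 0.0003
```

Request:
servo_tool:
  steps:
    - [0, 1, 0, 0, 0, 0, 0]
    - [0, 2, 0, 0, 0, 0, 0]
    - [0, 2, 0, 0, 0, 0, 0]

```text
t: 6.15
tool_pos: [0.5565, 0.0906, 0.0934]
tcp_rot: [-180.0, 0.4, 87.3]
contact_force: [-1.2, -13.6, 1.8]
grip_width: -0.0001
```

Request:
servo_tool:
  steps:
    - [0, -8, 0, 0, 0, 0, 0]
    - [-1, -20, 0, 0, 0, 0, 0]
    - [-1, -20, 40, 0, 0, 0, 0]
    - [-1, -40, 80, 0, 0, 0, 0]
    - [30, -75, 100, 0, 0, 0, 0]

```text
t: 6.65
tool_pos: [0.5856, 0.0202, 0.1966]
tcp_rot: [179.8, -0.0, 87.4]
contact_force: [1.7, 0.8, -0.5]
grip_width: 0.0002
```

Request:
servo_tool:
  steps:
    - [20, -25, 0, 0, 0, 0, 0]
    - [20, -45, 0, 0, 0, 0, 0]
    - [20, -45, 0, 0, 0, 0, 0]

```text
t: 6.95
tool_pos: [0.6062, -0.028, 0.193]
tcp_rot: [180.0, 0.0, 87.1]
contact_force: [-1.4, 0.6, 0.2]
grip_width: -0.0001
```

```bash
python3 - <<'E'
from h import *
W=optics.grab_frame("wrist");S=optics.grab_frame("side");T=optics.grab_frame("top")
im=np.hstack([cv2.resize(W["color"],(400,300)),cv2.resize(S["color"][150:240,180:300],(400,300),interpolation=cv2.INTER_CUBIC)])
cv2.imwrite("pics/f.png",im)
s=ctrl.observe();print({k:np.round(v,4).tolist() for k,v in s.items() if k[0] in "tgc"})
for n,p in(("w",W),("s",S),("t",T)):
  for th in("light_lever_top","lamp_button_top"):
    for d in nets.pinpoint(p,th)[:1]: print(n,th,round(d["p"],2),d["centre"],atz(p,d["centre"],.115 if "lever" in th else .102).round(4))
  for d in nets.silhouettes(p,"lamp_button_top")[:1]:
    X=deproj(p,d["mask"]);k=abs(X[:,2]-.1025)<.003;print(n,"sil",d["p"],k.sum(),np.median(X[k],0) if k.any() else 0)
    k=(X[:,2]>.084)&(X[:,2]<.099);print("housing z",np.percentile(X[k,2],[10,50,90]) if k.any() else 0)
print(b2w([[.04,-.07,.1],[-.035,.035,.115]],(.5903,.0708),-2.7))
E
```

```text
{'t': 7.1, 'tool_pos': [0.6055, -0.0251, 0.1926], 'tcp_rot': [-179.9579, -0.0404, 87.2521], 'contact_force': [0.0495, -0.1556, -0.6675], 'grip_width': 0.0001}
w lamp_button_top 0.85 [278.3, 164.5] [ 0.6247 -0.0042  0.102 ]
w sil 0.83 1336 [ 0.62667804 -0.00154265  0.10268034]
housing z [0.09247607 0.09554959 0.09796923]
s light_lever_top 0.56 [217.0, 177.1] [0.5679 0.1131 0.115 ]
s lamp_button_top 0.53 [224.2, 171.0] [0.6146 0.1386 0.102 ]
s sil 0.51 51 [ 0.62630757 -0.00382543  0.10307185]
housing z [0.09364242 0.09494252 0.0961034 ]
t light_lever_top 0.51 [225.7, 208.3] [0.5516 0.1107 0.115 ]
t lamp_button_top 0.74 [243.2, 201.5] [0.5771 0.0676 0.102 ]
[[ 0.62695814 -0.00100655  0.1       ]
 [ 0.55698758  0.10740987  0.115     ]]
```

View pics/f.png

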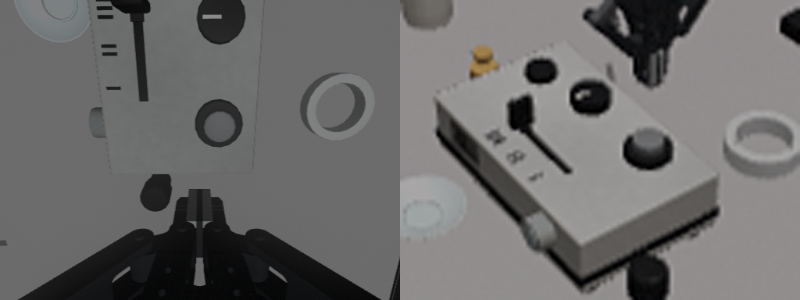

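Request:
servo_tool:
  steps:
    - [21, 24, -20, 0, 0, 0, 0]
    - [21, 24, -50, 0, 0, 0, 0]
    - [21, 24, -75, 0, 0, 0, 0]
    - [21, 24, -84, 0, 0, 0, 0]
    - [21, 24, -84, 0, 0, 0, 0]

```text
t: 8.05
tool_pos: [0.6259, -0.0014, 0.1074]
tcp_rot: [-179.8, -0.0, 87.2]
contact_force: [-0.9, -0.0, -0.2]
grip_width: -0.0002
```

Request:
servo_tool:
  steps:
    - [0, 0, -2, 0, 0, 0, 0]
    - [0, 0, -4, 0, 0, 0, 0]
    - [0, 0, -6, 0, 0, 0, 0]
    - [0, 0, -8, 0, 0, 0, 0]
    - [0, 0, -8, 0, 0, 0, 0]

```text
t: 8.55
tool_pos: [0.6274, -0.0017, 0.1015]
tcp_rot: [179.9, 0.0, 87.2]
contact_force: [-0.5, 0.3, 1.9]
grip_width: -0.0003
```

Request:
servo_tool:
  steps:
    - [0, 0, -1, 0, 0, 0, 0]
    - [0, 0, -2, 0, 0, 0, 0]
    - [0, 0, -3, 0, 0, 0, 0]
    - [0, 0, -3, 0, 0, 0, 0]

```text
t: 8.95
tool_pos: [0.6274, -0.0017, 0.0984]
tcp_rot: [179.9, 0.0, 87.2]
contact_force: [1.3, -0.8, 3.5]
grip_width: -0.0
```

Force is rising with the spring; continue to the firm bottom.

Request:
servo_tool:
  steps:
    - [0, 0, -1, 0, 0, 0, 0]
    - [0, 0, -2, 0, 0, 0, 0]
    - [0, 0, -3, 0, 0, 0, 0]
    - [0, 0, -3, 0, 0, 0, 0]

```text
t: 9.35
tool_pos: [0.6274, -0.0017, 0.096]
tcp_rot: [180.0, 0.0, 87.3]
contact_force: [-0.6, -0.6, 9.1]
grip_width: -0.0003
```

Request:
servo_tool:
  steps:
    - [0, 0, -1, 0, 0, 0, 0]
    - [0, 0, -2, 0, 0, 0, 0]
    - [0, 0, -2, 0, 0, 0, 0]

```text
t: 9.65
tool_pos: [0.6276, -0.0017, 0.0958]
tcp_rot: [180.0, 0.0, 87.3]
contact_force: [-6.6, -0.7, 18.4]
grip_width: 0.0002
```

Firm bottom at about z = 0.096 with force well over 5 N. Releasing straight up.

Request:
servo_tool:
  steps:
    - [0, 0, 5, 0, 0, 0, 0]
    - [0, 0, 15, 0, 0, 0, 0]
    - [0, 0, 45, 0, 0, 0, 0]
    - [0, 0, 85, 0, 0, 0, 0]
    - [0, 0, 110, 0, 0, 0, 0]

```text
t: 10.15
tool_pos: [0.6269, -0.0014, 0.205]
tcp_rot: [180.0, -0.0, 87.3]
contact_force: [1.2, 0.0, 0.3]
grip_width: 0.0005
```

Request:
servo_tool:
  steps:
    - [-10, -40, 15, 0, 0, 0, 0]
    - [-20, -80, 30, 0, 0, 0, 0]
    - [-20, -110, 40, 0, 0, 0, 0]
    - [-20, -110, 40, 0, 0, 0, 0]

```text
t: 10.55
tool_pos: [0.6068, -0.1147, 0.2442]
tcp_rot: [179.9, 0.1, 87.0]
contact_force: [0.2, -0.7, 0.3]
grip_width: 0.0001
```

```bash
python3 - <<'E'
from h import *
W=optics.grab_frame("wrist");S=optics.grab_frame("side");T=optics.grab_frame("top")
im=np.hstack([cv2.resize(W["color"],(400,300)),cv2.resize(S["color"][150:240,180:300],(400,300),interpolation=cv2.INTER_CUBIC)])
im=np.vstack([im,np.hstack([cv2.resize(T["color"][130:265,150:330],(400,300),interpolation=cv2.INTER_CUBIC),np.zeros((300,400,3),np.uint8)])])
cv2.imwrite("pics/g.png",im)
s=ctrl.observe();print({k:np.round(v,4).tolist() for k,v in s.items() if k[0] in "tgc"})
for n,p in(("w",W),("s",S),("t",T)):
  X=deproj(p,np.ones((384,512),bool))
  k=(np.hypot(X[:,0]-.627,X[:,1]+.0015)<.012)&(X[:,2]<.12);print(n,"btn z",k.sum(),np.median(X[k,2]) if k.any() else 0)
  k=(np.hypot(X[:,0]-.557,X[:,1]-.09)<.05)&(abs(X[:,2]-.115)<.006);print("lever",k.sum(),np.median(X[k],0) if k.any() else 0)
for th in("lens_cap","eyepiece","dish","weight","cleaner","tape"):
  for d in nets.pinpoint(T,th)[:1]: print(th,round(d["p"],2),d["centre"],atz(T,d["centre"],.08 if th=="lens_cap" else 0).round(3))
E
```

```text
{'t': 10.7, 'tool_pos': [0.6062, -0.1108, 0.2417], 'tcp_rot': [-179.865, -0.0725, 87.2553], 'contact_force': [0.4744, 0.2203, 0.1604], 'grip_width': -0.0002}
w btn z 771 0.10292793287407241
lever 0 0
s btn z 28 0.10347503379015664
lever 28 [0.55555222 0.1039748  0.11419725]
t btn z 57 0.10326485598949153
lever 38 [0.55666221 0.10775066 0.11544652]
lens_cap 0.66 [209.6, 183.8] [0.622 0.168 0.08 ]
eyepiece 0.68 [245.5, 204.6] [0.589 0.067 0.   ]
dish 0.74 [216.5, 248.4] [0.452 0.136 0.   ]
weight 0.51 [178.1, 186.5] [0.623 0.275 0.   ]
cleaner 0.74 [131.9, 174.3] [0.647 0.421 0.   ]
tape 0.66 [273.3, 144.9] [0.784 0.003 0.   ]
```

View pics/g.png

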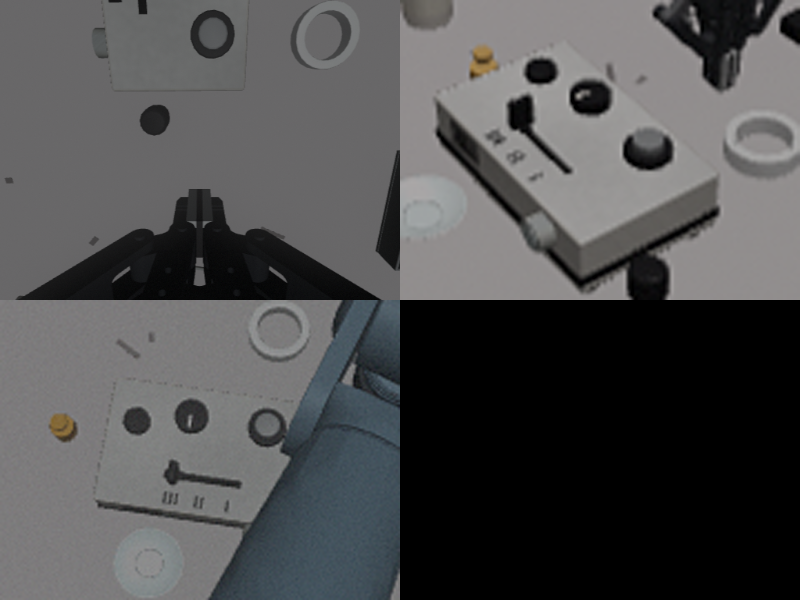

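The lever (measured at y ≈ 0.1077, predicted 0.1074 for full beam) is at the three-bar end. The button is back up at z ≈ 0.103, and the eyepiece stands upright in the wrist view. Handing in.

```bash
python3 -c "
from h import *
print(workorder.sign_off())"
```

```text
the job is handed in; nothing more can be done
None
```

The lever is at full beam and the lamp button has been pressed fully down and released. I handed the job in at about 10.7 s of the 38 s allowed; the sign-off gave no verdict.

- **Lever:** I pushed it with the shut fingers from about half beam, where it started, to the three-bar end. It met the hard stop at about 14 N. With the arm clear, the top camera put it at (0.557, 0.108) against a predicted (0.557, 0.107). The side camera read y = 0.104, within its coarser resolution.
- **Button:** I pressed it only after the lever was at the end, down about 7 mm by tool reading, onto a firm bottom at about 18 N. It came back up: all three cameras read its top at about 0.103 m, the same as before.
- **Loose things:** The lens cap, dish, weight, cleaner and tape were all within about 6 mm of their first positions, which is about the network's noise. I did not check the screwdriver's position; the arm never went near it.
- **Check that failed:** For the eyepiece, the network reported a false spot on the box in the last top picture, because the arm was hiding it there. The wrist and side pictures show it still standing beside the box.

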